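Switch off the specimen polisher and hold its cover at the balance point

ROBOT

A 6-joint arm with a two-finger parallel gripper is mounted at the origin on the work surface. World frame = base frame: x ahead of the robot, y to its left, z up, the work surface at z = 0. Lengths are in m, angles in rad, forces in N, time in s.
With the tool pointing down it reaches from about 0.15 to 0.775 m from the base axis. Payload 6.1 kg.
Tool frame: the origin (TCP) lies on the mounting face of the last link; the fingertips stand 173 mm ahead of it and the grasp point (between the pads) lies 155 mm ahead of it; z points along the fingers, y is the direction in which the jaws open and shut (so a half turn about z gives the same grasp; the last joint's range is limited). The gripper opens to 85 mm and grips with 20 to 120 N. Pads are 22 mm wide; open, the fingers measure 114 mm over their backs; the gripper's body (76 mm by 85 mm) begins 54 mm behind the grasp point. The pads swing forward as they close: fully open they stand 13 mm farther back than shut.
Start: joints at [0, 0.126, -0.04, 1.405, 0, 1.571], TCP at [0.525, 0, 0.405] pointing down, gripper open.
Joint ranges: [-2.72, 2.72], [-0.95, 1.95], [-1.27, 1.35], [-1.78, 2.02], [-1.46, 1.47], [-3.14, 3.14]. Speed limits (rad/s): [2.39, 2.39, 3.01, 3.14, 3.14, 3.14].

INTERFACE

Orientations are given as a rotation vector (axis times angle).
In Python, from workcell import * gives the robot as it stands.
- The arm moves only by the tool carry_out, never from a script. Its argument "rows" is a list of rows, each a list of 2 entries, a list of its own where there are three numbers: the shift along the tool's x, y, z in cm, then the turn about the tool's z in degrees. In form: [[[x, y, z], turn], ...]. A call has 1 to 20 rows; each row is the pose to reach, as a shift and turn from the pose measured when the call began, along the tool's axes at that moment; what a row does not reach only later rows make up. A row lasts 1/8 s, in which the tool goes at most 62.5 mm and 10.7 degrees, less where a joint would pass 70% of its speed; a pose out of reach is approached as far as the arm can. A call with a gripper value outside its range is refused whole. "grip" is the finger opening in cm, from 0 to 8.54, set as the call begins (left out, the last holds). The fingers move at their own pace and stop on an object; "grip_force" is the grip in N (left out, the last holds). Time passes only in rows, so rows that repeat a pose let the fingers close. It gives the time, the measured TCP pose, the force and the opening at its end, in the units of the state.
- get_state(): the state, without advancing time (a new reading comes with each control period).
- camera(name): name is "scene" or "side" or "wrist"; returns the picture (384x512x3 uint8, red, green, blue); there is no depth.
- camera_model(name): a dict with "fx", "fy", "cx", "cy" (pixels), "dist_coeffs" ([k1, k2, p1, p2, k3] as OpenCV has them; the pictures are not rectified), "T" (4x4, takes a point from camera to world coordinates). Camera axes: x right, y down, z forward; pixel columns grow to the right and rows downward; lengths in m; the calibration is good to about 2 mm. A picture is of the moment at which its call begins: read the wrist's pose just before it. camera_model takes no time and is no camera call; for the wrist camera it gives the pose at the moment of the call.
- finish_job(): hands the job in, once; it reports no verdict.
The state is a dict: "clock": time; "joints": joint angles; "joint_vel": joint speeds; "joint_efforts": joint torques, N m; "ee_pos": TCP position; "ee_rot": TCP orientation; "contact_force": force on the tool from outside, world axes, zero at the start; "moment": the same for the moment, N m; "opening": finger opening in m.
Only numpy, scipy, OpenCV 4.12 (cv2) and the standard library are available. Lean on these libraries where they do the work, as an engineer would, in place of code of your own. Each camera call takes 0.05 s, during which the arm holds its last target.

TASK

Turn the polisher's black speed knob fully anticlockwise to its off stop first; then take the blue cover by its brass grip and swing it up to its balance point, standing straight up on its hinge, without letting it go over backwards. The cover has no stay and falls either way, so finish while still gripping the brass grip and holding the cover still and plumb there, so that a colleague can lift the sample off the wheel. Leave everything else on the bench where it is.

Things in the scene. Friction and masses are not known exactly. Their poses are not given: they have to be found in the camera images.
- polisher: Bench polisher for metal samples, fixed to the bench: cream and blue case 300 (x) x 380 (y) x 80 mm. Origin: centre of its underside, on the bench; its x axis points to its rear, its front (-x) roughly faces the robot; z is up. It may stand yawed by up to 0.3 rad. On its deck: the round blue cover (200 mm across) over a grey bowl (rim top 110 mm over the bench), centred at (0, 60) mm, and the black knob at (-45, -135) mm, in its frame.
- speed_knob (a joint): Angle of the black speed knob about its vertical axis, rad: 0 at the off stop (fully anticlockwise seen from above), growing clockwise, at most 4.7. It starts between 0.7 and 1.4. Light constant friction (about 0.03 N m), stays where it is left.
- speed_knob_grip (a point): Point on the knob's axis at the height to grip, 117 mm over the bench. The knob has a 42 x 14 mm upright bar, 32 mm high, its top 124 mm over the bench, on a disc of 44 mm diameter whose top is at 94 mm. The point turns with the knob: x runs along the bar's length, y across its 14 mm width. At joint value 0 the bar lies along the polisher's x axis with its white mark to the front.
- cover (a joint): Angle of the cover about its hinge, rad: 0 lying shut, pi/2 (1.571) standing straight up, which is its balance point: below it the cover falls shut, above it it falls over to the rear (stop at 2.6). Hinge nearly frictionless.
- cover_hinge (a point): Point on the hinge axis, midway along it, 116 mm over the bench, at (105, 60) mm in the polisher's frame; the axis is level, along the polisher's y. The point turns with the cover: x points from the free edge to the hinge, y along the axis, z out of the cover's outer face (up while shut). The cover is a blue disc 8 mm thick, 200 mm across, its middle plane through the hinge axis, its free edge 205 mm from the hinge, mass 0.2 to 0.45 kg.
- cover_grip (a point): Brass grip on the cover's outer face near its edge: block 24 (x) x 20 (y) x 36 (z) mm standing square on the disc; the flat sides 20 mm apart, along the hinge axis, are the ones to pinch. (In rules: cover_c2.) This point: centre of its foot on the cover's face; axes as of point cover_hinge. The point lies 170 mm from the hinge axis along the cover and 4 mm outward of it. It can pivot between pads that keep pointing down.
- suspension: Loose white bottle, 60 mm diameter, 150 mm tall, blue cap. Origin: centre of its underside. Bystander: leave it alone.
- alcohol: Loose amber bottle, 64 mm diameter, 160 mm tall, red cap. Origin: centre of its underside. Bystander: leave it alone.
- beaker: Loose white cup, 72 mm diameter, 90 mm tall. Origin: centre of its underside. Bystander: leave it alone.
- jar: Loose green glass jar, 70 mm diameter, 80 mm tall. Origin: centre of its underside. Bystander: leave it alone.
- deck_sample: Loose black resin puck, 30 mm diameter, 18 mm high, on the polisher's deck at its right rear. Origin: centre of its underside. Bystander: leave it alone.

How it is judged:
By the outcome, as a careful person would: the job done as asked, in the order asked, and still so for the second after the job is handed in, while the arm keeps its last pose, push and grip.
It also fails if it takes over 51 s, if anything falls off the work surface, if the arm or the gripper's body presses on something with over 40 N, if the wrist force passes 120 N, or if a joint passes its speed limit or range.

## Working session

There is one attempt and no reset: what is moved stays moved. The work goes in short steps, Python scripts to look and compute and a tool call to move; the robot and the scene stay as the last step left them, time stands still between calls to the robot, and variables do not carry over. Pictures are saved under pics/ and viewed, and the job is handed in when it is done.

Besides the shell and the picture viewer there is one more tool, called by a JSON object that holds its "op" and its "data", one argument or row to a line. carry_out: Moves the arm, as the interface text tells. Its arguments: {"type":"object","properties":{"rows":{"type":"array","items":{"type":"array"}},"grip":{"type":"number"},"grip_force":{"type":"number"}},"required":["rows"]}

```bash
mkdir -p pics; ls; python3 - <<'E'
from workcell import *
import cv2
s=get_state();print(s)
for n in("scene","side","wrist"):
    m=camera_model(n);print(n,m)
    cv2.imwrite(f"pics/{n}0.png",cv2.cvtColor(camera(n),cv2.COLOR_RGB2BGR))
E
```

```text
pics
{'clock': 0.0, 'joints': array([-2.55205525e-05,  1.26393218e-01, -4.06107600e-02,  1.40539898e+00,
       -1.29421760e-05,  1.57079166e+00]), 'joint_vel': array([ 0.00023108,  0.0002012 ,  0.00113153,  0.00036735, -0.00065289,
        0.00033386]), 'joint_efforts': array([-1.88969068e-03, -4.35916471e+01,  3.52923596e+01,  1.73015334e-02,
       -7.00984879e-05, -2.14169546e-05]), 'ee_pos': array([ 5.24870817e-01, -1.49752330e-05,  4.03920053e-01]), 'ee_rot': array([-2.22066739e+00, -2.22062111e+00,  1.79822459e-03]), 'contact_force': array([ 0.17597337,  0.42139564, -0.22496958]), 'moment': array([-0.01472225,  0.02477644, -0.02673754]), 'opening': 0.08506909049983342}
scene {'fx': 366.09788187821516, 'fy': 366.09788187821516, 'cx': 259.18045051457136, 'cy': 197.53618670126255, 'dist_coeffs': array([-0.02054386,  0.        ,  0.        ,  0.        ,  0.        ]), 'T': array([[ 0.80989898,  0.49950574, -0.3075023 ,  0.92487083],
       [ 0.58655988, -0.69265995,  0.41972574, -0.43996815],
       [-0.00333911, -0.52030396, -0.85397461,  1.00431765],
       [ 0.        ,  0.   
[... 330 characters left out ...]
6,  0.52459008, -0.70589951],
       [-0.00751309, -0.75694758, -0.65343242,  0.95661832],
       [ 0.        ,  0.        ,  0.        ,  1.        ]])}
wrist {'fx': 333.74224556799226, 'fy': 333.74224556799226, 'cx': 257.15720385156254, 'cy': 189.05044199179534, 'dist_coeffs': array([-0.03259931,  0.        ,  0.        ,  0.        ,  0.        ]), 'T': array([[ 9.99998779e-01,  1.22457361e-03, -9.70587245e-04,
         5.25479383e-01],
       [ 8.76326479e-04, -9.53784043e-01, -3.00491649e-01,
         7.72435491e-02],
       [-1.29370477e-03,  3.00490432e-01, -9.53783952e-01,
         3.73467021e-01],
       [ 0.00000000e+00,  0.00000000e+00,  0.00000000e+00,
         1.00000000e+00]])}
```

View pics/scene0.png

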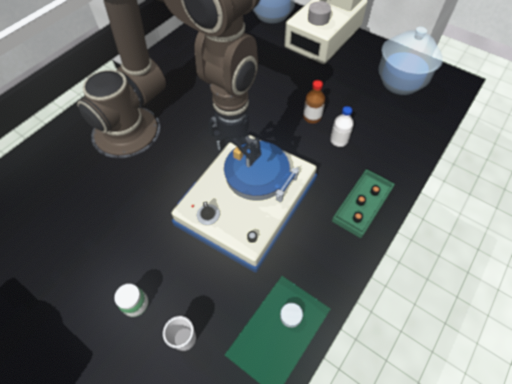

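View pics/side0.png

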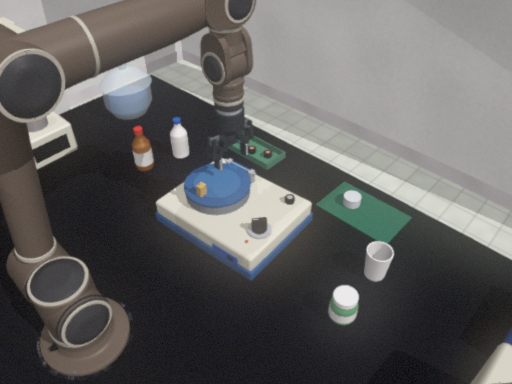

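View pics/wrist0.png

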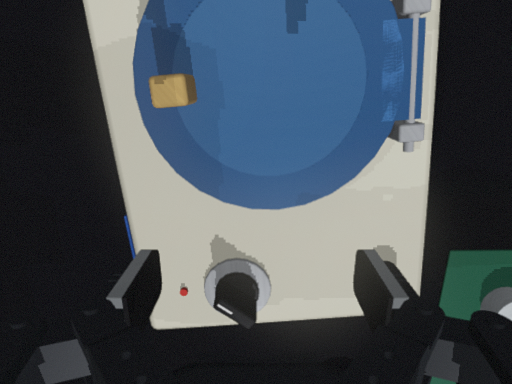

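```bash
cat > h.py <<'E'
import numpy as np,cv2
def KD(m): return np.array([[m['fx'],0,m['cx']],[0,m['fy'],m['cy']],[0,0,1]]),np.array(m['dist_coeffs'])
def px2z(m,uv,z):
    K,D=KD(m); p=cv2.undistortPoints(np.array(uv,float).reshape(-1,1,2),K,D).reshape(-1,2)
    d=np.c_[p,np.ones(len(p))]@m['T'][:3,:3].T; o=m['T'][:3,3]
    return o+d*((np.asarray(z,float).reshape(-1)-o[2])/d[:,2])[:,None]
def proj(m,P):
    K,D=KD(m); Ti=np.linalg.inv(m['T']); return cv2.projectPoints(np.array(P,float).reshape(-1,1,3),cv2.Rodrigues(Ti[:3,:3])[0],Ti[:3,3],K,D)[0].reshape(-1,2)
E
python3 - <<'E'
import cv2
a=cv2.imread('pics/wrist0.png')
cv2.imwrite('pics/w0a.png',cv2.resize(a[210:345,110:310],None,fx=4,fy=4,interpolation=cv2.INTER_CUBIC))
cv2.imwrite('pics/w0b.png',cv2.resize(a[0:150,80:230],None,fx=4,fy=4,interpolation=cv2.INTER_CUBIC))
cv2.imwrite('pics/w0c.png',cv2.resize(a[0:340,370:470][::1],None,fx=1.75,fy=1.75,interpolation=cv2.INTER_CUBIC))
E
```

```text
(no output)
```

View pics/w0a.png

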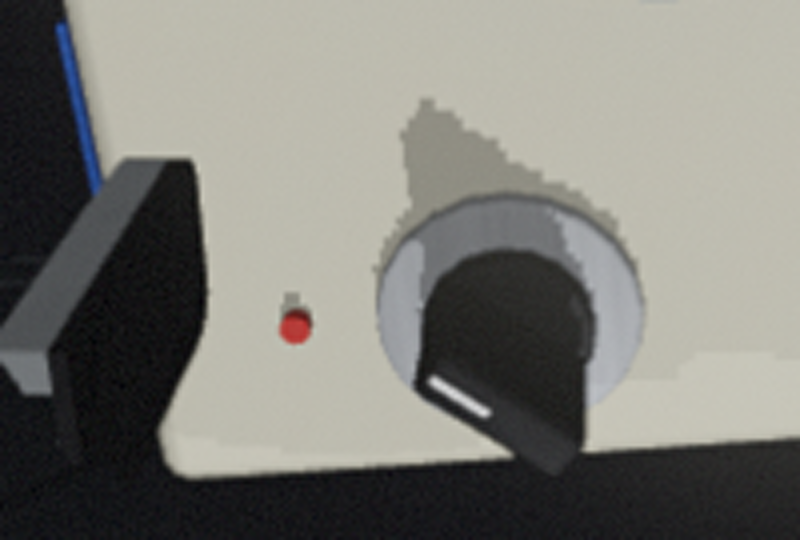

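View pics/w0b.png

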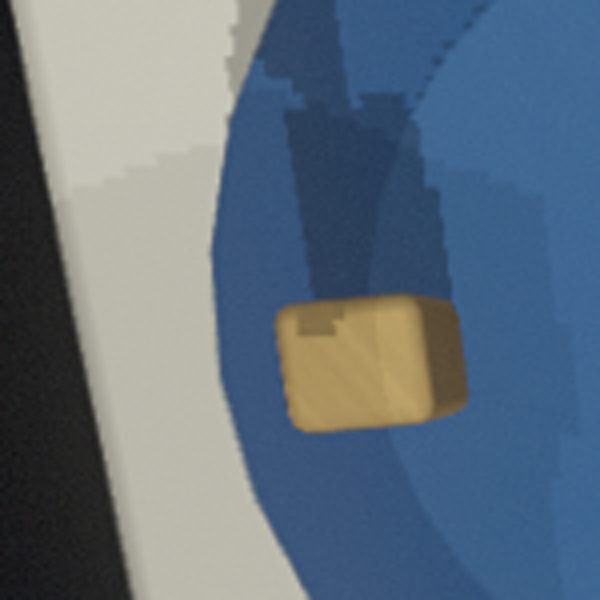

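View pics/w0c.png

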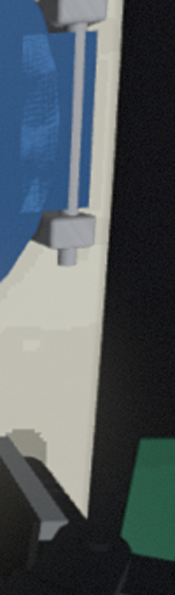

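```bash
cat > m1.py <<'E'
import numpy as np,pickle
from h import *
from workcell import *
m=camera_model('wrist')
A=lambda p:(110+p[0]/4,210+p[1]/4)
B=lambda p:(80+p[0]/4,p[1]/4)
C=lambda p:(370+p[0]/1.75,p[1]/1.75)
def show(n,p,z):
    r=px2z(m,p,z);print(n,np.round(r[:,:2],4).tolist());return r
show('disc',[A((510,310))],.094)
k=show('bartop',[A(p) for p in((415,385),(440,355),(585,440),(555,475))],.124);print(k.mean(0))
d=(k[2]+k[3]-k[0]-k[1])/2;print('bar dir to mark-away',np.arctan2(d[1],d[0]),np.hypot(*d[:2]))
g=show('brass',[B(p) for p in((277,312),(420,297),(435,418),(298,432))],.156);print(g.mean(0))
d=(g[1]+g[2]-g[0]-g[3])/2;print('brass yaw',np.arctan2(d[1],d[0]),np.hypot(*d[:2]))
e=show('rightedge',[A((190,478)),A((800,437))],.08);d=e[1]-e[0];print(np.arctan2(d[1],d[0]))
e=show('hinge',[C((82,20)),C((72,215))],.119);d=e[0]-e[1];print(np.arctan2(d[1],d[0])-np.pi/2)
e=show('front',[B((10,0)),B((130,595))],.08);d=e[0]-e[1];print(np.arctan2(d[1],d[0])-np.pi/2)
e=show('rear',[C((122,20)),C((90,510))],.08);d=e[0]-e[1];print(np.arctan2(d[1],d[0])-np.pi/2)
E
python3 m1.py
```

```text
disc [[0.5063, -0.1111]]
bartop [[0.4869, -0.1103], [0.4927, -0.1025], [0.5246, -0.1249], [0.5178, -0.1346]]
[ 0.50551021 -0.11807379  0.124     ]
bar dir to mark-away -0.6399668608795422 0.03908281916644429
brass [[0.4581, 0.0811], [0.4805, 0.0833], [0.4818, 0.065], [0.4598, 0.0628]]
[0.47004872 0.07304557 0.156     ]
brass yaw 0.09444995096140807 0.02236921527697972
rightedge [[0.4183, -0.1736], [0.5813, -0.1596]]
0.08547308432401207
hinge [[0.6362, 0.1266], [0.642, 0.0498]]
0.07624189025909289
front [[0.386, 0.1425], [0.3958, 0.0224]]
0.08166023843371151
rear [[0.6717, 0.1345], [0.6951, -0.1259]]
0.08942137404582984
```

{"op": "carry_out", "data": {
  "rows": [
    [[-2,-0.3,1],-7],
    [[-4,-0.6,2],-14],
    [[-6,-1,3],-21],
    [[-8,-1.3,4],-28],
    [[-10,-1.6,5],-36],
    [[-11.9,-1.9,6],-44],
    [[-11.9,-1.9,6],-53.3],
    [[-11.9,-1.9,6],-53.3],
    [[-11.9,-1.9,6],-53.3],
    [[-11.9,-1.9,6],-53.3]
  ],
  "grip": 5,
  "grip_force": 30
}}

```text
clock: 1.4
ee_pos: [0.5059, -0.1187, 0.3442]
ee_rot: [-0.99, -2.98, 0.001]
contact_force: [0.1, -0.2, -0.1]
opening: 0.0497
```

```bash
cat > snap.py <<'E'
import sys,cv2,numpy as np,pickle
from workcell import *
n,f=sys.argv[1:3]; s=get_state(); m=camera_model(n); a=camera(n)
pickle.dump(m,open(f'pics/{f}.pkl','wb'))
cv2.imwrite(f'pics/{f}.png',cv2.cvtColor(a,cv2.COLOR_RGB2BGR))
from scipy.spatial.transform import Rotation as R
M=R.from_rotvec(s['ee_rot']).as_matrix()
print('t',round(s['clock'],2),'pos',s['ee_pos'].round(4),'j',s['joints'].round(3),'F',s['contact_force'].round(1),'M',s['moment'].round(2),'open',round(s['opening'],4));print('x',M[:,0].round(3),'y',M[:,1].round(3),'z',M[:,2].round(3))
E
python3 snap.py wrist w1
```

```text
t 1.4 pos [ 0.5059 -0.1187  0.3442] j [-0.23   0.123 -0.175  1.274 -0.     0.411] F [ 0.1 -0.2 -0.1] M [ 0.01 -0.06  0.03] open 0.0497
x [-0.801  0.598  0.001] y [ 0.598  0.801 -0.001] z [-0.001 -0.    -1.   ]
```

View pics/w1.png

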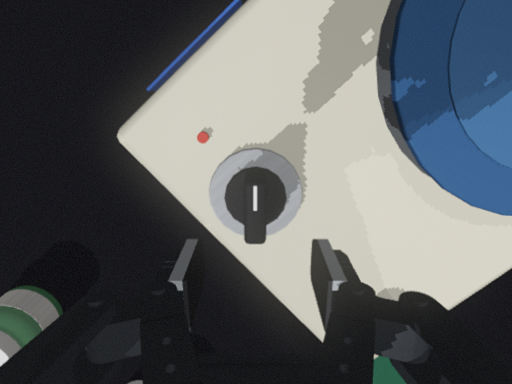

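```bash
python3 - <<'E'
import cv2
a=cv2.imread('pics/w1.png')
cv2.imwrite('pics/w1a.png',cv2.resize(a[130:270,180:340],None,fx=5,fy=4,interpolation=cv2.INTER_CUBIC))
E
```

```text
(no output)
```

View pics/w1a.png

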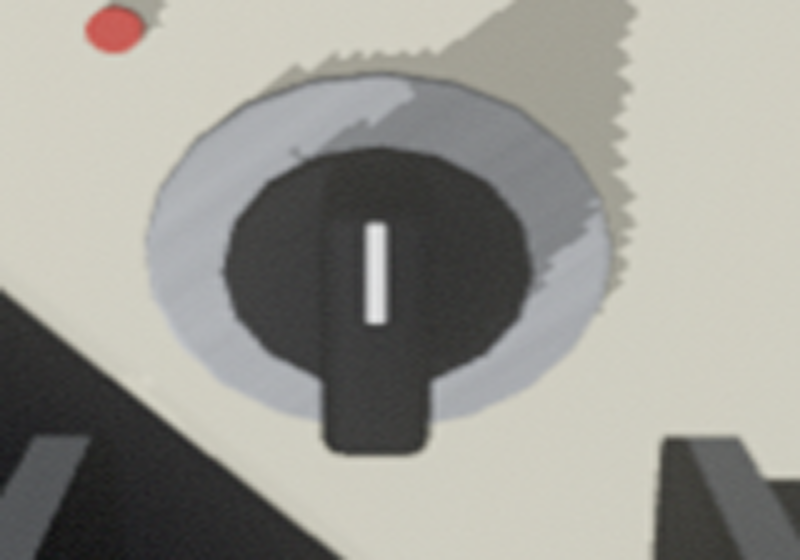

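```bash
python3 - <<'E'
import pickle
from h import *
m=pickle.load(open('pics/w1.pkl','rb'))
print(px2z(m,[(180+377/5,130+325/4),(180+377/5,130+268/4),(180+378/5,130+247/4)],[.124,.094,.083]).round(4))
E
```

```text
[[ 0.5034 -0.1175  0.124 ]
 [ 0.5041 -0.1182  0.094 ]
 [ 0.504  -0.118   0.083 ]]
```

{"op": "carry_out", "data": {
  "rows": [
    [[0.2,0,2],0],
    [[0.2,0,4],0],
    [[0.2,0,6],0],
    [[0.2,0,7],0],
    [[0.2,0,7.1],0],
    [[0.2,0,7.1],0]
  ]
}}

```text
clock: 2.2
ee_pos: [0.5045, -0.1176, 0.2739]
ee_rot: [-0.99, -2.981, 0.0]
contact_force: [-0.6, 0.5, -0.3]
opening: 0.0501
```

{"op": "carry_out", "data": {
  "rows": [
    [[0,0,0],0],
    [[0,0,0],0],
    [[0,0,0],0],
    [[0,0,0],0],
    [[0,0,0],0],
    [[0,0,0],0]
  ],
  "grip": 0.8,
  "grip_force": 30
}}

```text
clock: 2.95
ee_pos: [0.5041, -0.1185, 0.2748]
ee_rot: [0.992, 2.98, -0.006]
contact_force: [-4.6, -4.7, 4.6]
opening: 0.0133
```

{"op": "carry_out", "data": {
  "rows": [
    [[0,0,0],-5],
    [[0,0,0],-10],
    [[0,0,0],-15],
    [[0,0,0],-20],
    [[0,0,0],-25],
    [[0,0,0],-30],
    [[0,0,0],-34],
    [[0,0,0],-38],
    [[0,0,0],-41],
    [[0,0,0],-44],
    [[0,0,0],-46],
    [[0,0,0],-46]
  ]
}}

```text
clock: 4.45
ee_pos: [0.5037, -0.1188, 0.2749]
ee_rot: [0.248, -3.13, 0.006]
contact_force: [-3.3, -2.6, 1.4]
opening: 0.0133
```

```bash
python3 snap.py wrist w2
```

```text
t 4.45 pos [ 0.5037 -0.1188  0.2749] j [-0.231  0.144 -0.305  1.122 -0.004 -0.389] F [-3.3 -2.6  1.4] M [-0.33  0.69 -1.52] open 0.0133
x [-0.988 -0.157  0.002] y [-0.157  0.988 -0.004] z [-0.001 -0.004 -1.   ]
```

View pics/w2.png

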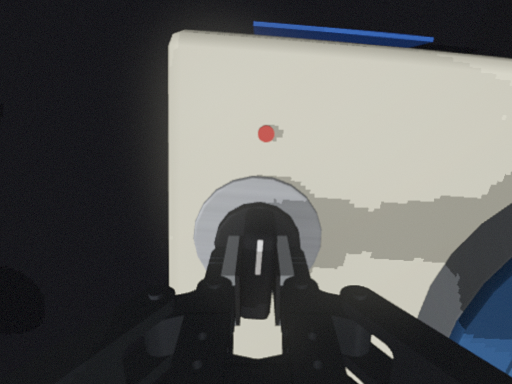

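{"op": "carry_out", "data": {
  "rows": [
    [[0,0,0],1],
    [[0,0,0],2],
    [[0,0,0],2.5],
    [[0,0,0],2.5]
  ]
}}

```text
clock: 5.0
ee_pos: [0.5038, -0.1187, 0.2748]
ee_rot: [0.18, -3.135, 0.007]
contact_force: [-2.6, -3.9, -0.2]
opening: 0.0134
```

{"op": "carry_out", "data": {
  "rows": [
    [[0,0,0],0],
    [[0,0,0],0],
    [[0,0,0],0],
    [[0,0,0],0],
    [[0,0,0],0]
  ],
  "grip": 5
}}

```text
clock: 5.62
ee_pos: [0.5038, -0.1187, 0.2749]
ee_rot: [0.181, -3.135, 0.007]
contact_force: [-0.2, 0.1, 0.0]
opening: 0.05
```

{"op": "carry_out", "data": {
  "rows": [
    [[0,0,-2],0],
    [[0,0,-5],0],
    [[0,0,-8],0],
    [[0,0,-8],0],
    [[0,0,-8],0]
  ]
}}

```text
clock: 6.25
ee_pos: [0.5038, -0.1183, 0.3543]
ee_rot: [0.181, -3.135, 0.006]
contact_force: [-0.2, -1.0, -0.4]
opening: 0.0501
```

```bash
python3 snap.py wrist w3;python3 - <<'E'
import cv2
a=cv2.imread('pics/w3.png')
cv2.imwrite('pics/w3a.png',cv2.resize(a[130:280,180:340],None,fx=4,fy=4,interpolation=cv2.INTER_CUBIC))
E
```

```text
t 6.25 pos [ 0.5038 -0.1183  0.3543] j [-0.23   0.116 -0.161  1.295 -0.004 -0.345] F [-0.2 -1.  -0.4] M [ 0.05  0.04 -0.02] open 0.0501
x [-0.993 -0.115  0.002] y [-0.115  0.993 -0.004] z [-0.002 -0.004 -1.   ]
```

View pics/w3.png

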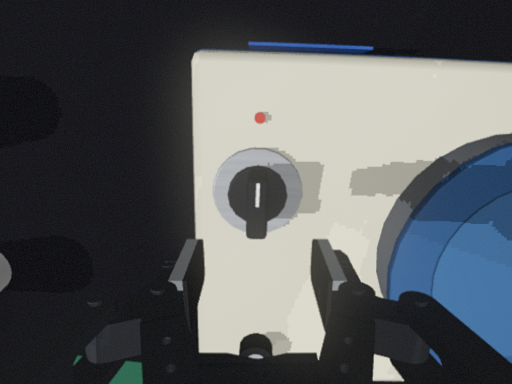

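View pics/w3a.png

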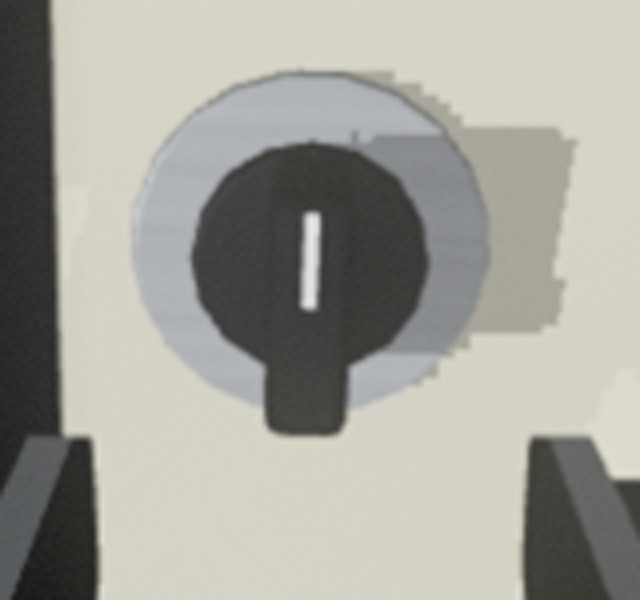

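```bash
python3 - <<'E'
import pickle
from h import *
m=pickle.load(open('pics/w3.pkl','rb'))
def d(a,b,z):
    p=px2z(m,[a,b],z);v=p[1]-p[0];print(p[:,:2].round(4).tolist(),np.arctan2(v[1],v[0]))
A=lambda x,y:(180+x/4,130+y/4)
d(A(313,212),A(308.5,310),.124)
d(A(267,360),A(267,425),.124)
d(A(50,0),A(62,430),.08)
d((202,51),(430,57),.08)
E
```

```text
[[0.4862, -0.1203], [0.5025, -0.1191]] 0.07307884180504104
[[0.5119, -0.1247], [0.5233, -0.1235]] 0.10656484027425818
[[0.4647, -0.171], [0.5504, -0.1636]] 0.08634520005011788
[[0.4103, -0.1678], [0.3953, -0.0118]] 1.6665356767943915
```

{"op": "carry_out", "data": {
  "rows": [
    [[0.2,2.5,-0.5],0.5],
    [[0.3,5,-0.5],1],
    [[0.5,8,-0.5],1.6],
    [[0.7,11,-0.5],1.6],
    [[0.8,14,-0.5],1.6],
    [[1,17,-0.5],1.6],
    [[1.2,19.4,-0.5],1.6],
    [[1.2,19.4,-0.5],1.6],
    [[1.2,19.4,-0.5],1.6],
    [[1.2,19.4,-0.5],1.6]
  ]
}}

```text
clock: 7.55
ee_pos: [0.4696, 0.0724, 0.3578]
ee_rot: [0.135, -3.135, 0.006]
contact_force: [-0.3, 0.2, -0.2]
opening: 0.0496
```

```bash
python3 snap.py wrist w4;python3 - <<'E'
import cv2
a=cv2.imread('pics/w4.png')
cv2.imwrite('pics/w4b.png',cv2.resize(a,(768,576),interpolation=cv2.INTER_CUBIC))
E
```

```text
t 7.55 pos [0.4696 0.0724 0.3578] j [ 0.154  0.038 -0.238  1.298 -0.004  0.068] F [-0.3  0.2 -0.2] M [0.   0.03 0.01] open 0.0496
x [-0.996 -0.086  0.003] y [-0.086  0.996 -0.004] z [-0.003 -0.004 -1.   ]
```

View pics/w4b.png

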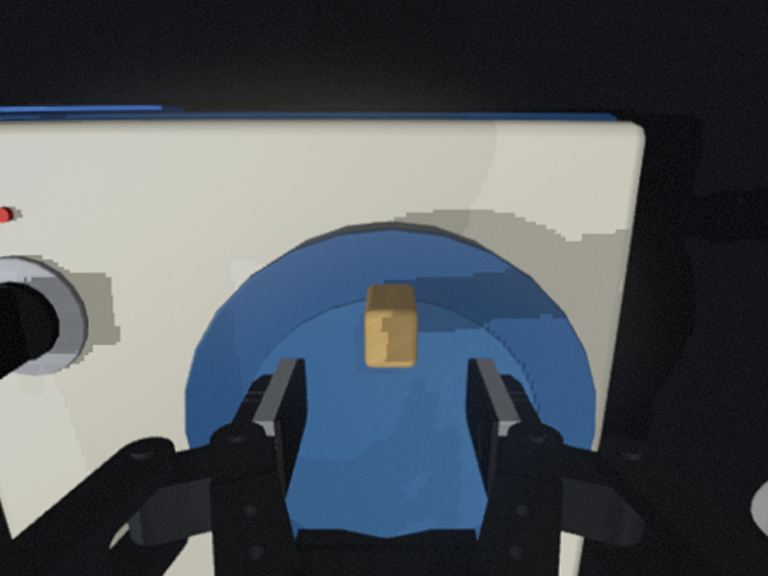

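```bash
python3 - <<'E'
import pickle
from h import *
m=pickle.load(open('pics/w4.pkl','rb'))
q=lambda l:[(x/1.5,y/1.5) for x,y in l]
g=px2z(m,q([(365,311),(416,311),(417,366),(364,366)]),.156);print(g.round(4),g.mean(0).round(4), px2z(m,q([(390.5,287)]),.12).round(4))
e=px2z(m,q([(20,124),(620,124)]),.08);v=e[0]-e[1];print('front yaw',np.arctan2(v[1],v[0])+np.pi/2,e)
M=np.array([[-.996,-.086],[-.086,.996]])
p=np.array([.4696,.0724]);print(M@(g.mean(0)[:2]-p))
# front-left/ rear; cover edge extents z=.12
e=px2z(m,q([(185,405),(596,405),(391,229)]),.124);print(e.round(4))
E
```

```text
[[0.4579 0.0633 0.156 ]
 [0.4563 0.0818 0.156 ]
 [0.4783 0.0846 0.156 ]
 [0.4801 0.0646 0.156 ]] [0.4682 0.0736 0.156 ] [[0.4594 0.073  0.12  ]]
front yaw 0.08428864391945834 [[ 0.40574044 -0.11079752  0.08      ]
 [ 0.38153534  0.17569131  0.08      ]]
[0.00133191 0.00127625]
[[ 0.524  -0.0172  0.124 ]
 [ 0.507   0.173   0.124 ]
 [ 0.4331  0.0708  0.124 ]]
```

{"op": "carry_out", "data": {
  "rows": [
    [[0.1,0.1,1.5],0],
    [[0.1,0.1,3],0],
    [[0.1,0.1,4.5],0],
    [[0.1,0.1,5.5],0],
    [[0.1,0.1,5.8],0],
    [[0.1,0.1,5.8],0],
    [[0.1,0.1,5.8],0]
  ]
}}

```text
clock: 8.48
ee_pos: [0.4685, 0.0731, 0.3005]
ee_rot: [0.135, -3.137, 0.006]
contact_force: [-0.2, -0.1, -0.7]
opening: 0.0498
```

{"op": "carry_out", "data": {
  "rows": [
    [[0,0,0],0],
    [[0,0,0],0],
    [[0,0,0],0],
    [[0,0,0],0],
    [[0,0,0],0],
    [[0,0,0],0]
  ],
  "grip": 1.2,
  "grip_force": 30
}}

```text
clock: 9.22
ee_pos: [0.4686, 0.0735, 0.301]
ee_rot: [0.136, -3.137, 0.004]
contact_force: [-1.5, 5.4, 5.7]
opening: 0.0196
```

```bash
python3 snap.py side s5; python3 snap.py wrist w5
```

```text
t 9.22 pos [0.4686 0.0735 0.301 ] j [ 0.156  0.053 -0.348  1.171 -0.002  0.07 ] F [-1.5  5.4  5.7] M [ 1.07  0.28 -0.18] open 0.0196
x [-0.996 -0.086  0.001] y [-0.086  0.996 -0.002] z [-0.001 -0.002 -1.   ]
t 9.28 pos [0.4686 0.0735 0.301 ] j [ 0.156  0.053 -0.348  1.171 -0.002  0.07 ] F [-1.2  6.   5.8] M [ 1.12  0.25 -0.14] open 0.0196
x [-0.996 -0.086  0.001] y [-0.086  0.996 -0.002] z [-0.001 -0.002 -1.   ]
```

View pics/s5.png

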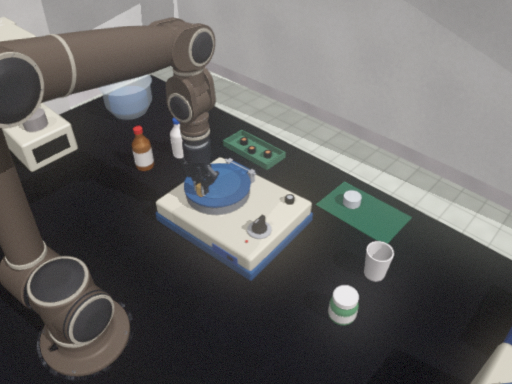

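View pics/w5.png

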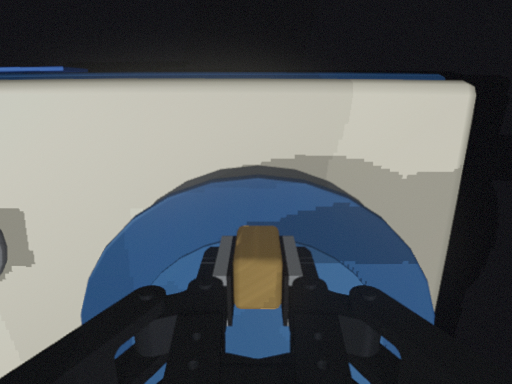

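```bash
python3 - <<'E'
import numpy as np
a,n=17.05,3.0
for t in np.arange(0,92,3):
    r=np.radians(t);print(t,round(-(a*(1-np.cos(r))+n*np.sin(r)),2),round(-(a*np.sin(r)+n*(np.cos(r)-1)),2))
E
```

```text
0 -0.0 -0.0
3 -0.18 -0.89
6 -0.41 -1.77
9 -0.68 -2.63
12 -1.0 -3.48
15 -1.36 -4.31
18 -1.76 -5.12
21 -2.21 -5.91
24 -2.69 -6.68
27 -3.22 -7.41
30 -3.78 -8.12
33 -4.38 -8.8
36 -5.02 -9.45
39 -5.69 -10.06
42 -6.39 -10.64
45 -7.12 -11.18
48 -7.87 -11.68
51 -8.65 -12.14
54 -9.46 -12.56
57 -10.28 -12.93
60 -11.12 -13.27
63 -11.98 -13.55
66 -12.86 -13.8
69 -13.74 -13.99
72 -14.63 -14.14
75 -15.53 -14.25
78 -16.44 -14.3
81 -17.35 -14.31
84 -18.25 -14.27
87 -19.15 -14.18
90 -20.05 -14.05
```

{"op": "carry_out", "data": {
  "rows": [
    [[-0.09,0,-0.45],0],
    [[-0.18,0,-0.89],0],
    [[-0.41,0,-1.77],0],
    [[-0.68,0,-2.63],0],
    [[-1.0,0,-3.48],0],
    [[-1.36,0,-4.31],0],
    [[-1.76,0,-5.12],0],
    [[-2.21,0,-5.91],0],
    [[-2.69,0,-6.68],0],
    [[-3.22,0,-7.41],0],
    [[-3.78,0,-8.12],0],
    [[-3.78,0,-8.12],0],
    [[-3.78,0,-8.12],0]
  ]
}}

```text
clock: 10.95
ee_pos: [0.5065, 0.0768, 0.3825]
ee_rot: [0.135, -3.138, 0.005]
contact_force: [-0.2, -0.6, -1.0]
opening: 0.0195
```

```bash
python3 snap.py side s6; python3 snap.py wrist w6
```

```text
t 10.95 pos [0.5065 0.0768 0.3825] j [ 0.151  0.103 -0.114  1.355 -0.003  0.065] F [-0.2 -0.6 -1. ] M [-0.09 -0.   -0.13] open 0.0195
x [-0.996 -0.086  0.   ] y [-0.086  0.996 -0.003] z [-0.    -0.003 -1.   ]
t 11.0 pos [0.5065 0.0768 0.3825] j [ 0.151  0.103 -0.114  1.354 -0.003  0.065] F [-0.2 -0.6 -0.8] M [-0.12 -0.03 -0.19] open 0.0197
x [-0.996 -0.086  0.   ] y [-0.086  0.996 -0.003] z [-0.    -0.003 -1.   ]
```

View pics/s6.png

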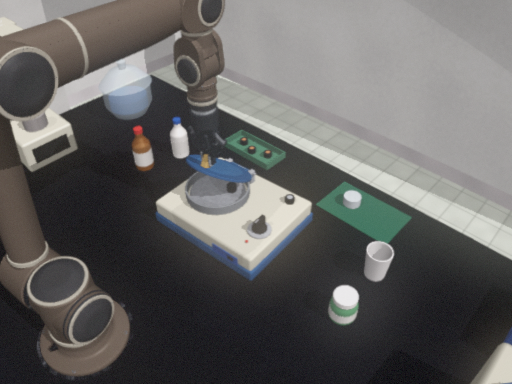

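View pics/w6.png

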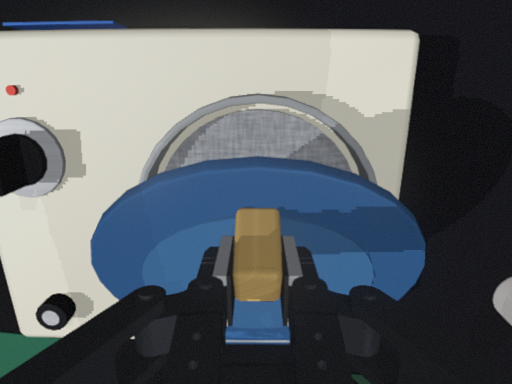

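{"op": "carry_out", "data": {
  "rows": [
    [[-0.3,0,-0.34],0],
    [[-0.6,0,-0.68],0],
    [[-1.24,0,-1.33],0],
    [[-1.91,0,-1.94],0],
    [[-2.61,0,-2.52],0],
    [[-3.34,0,-3.06],0],
    [[-4.09,0,-3.56],0],
    [[-4.87,0,-4.02],0],
    [[-5.68,0,-4.44],0],
    [[-6.5,0,-4.81],0],
    [[-7.34,0,-5.15],0],
    [[-8.2,0,-5.43],0],
    [[-9.08,0,-5.68],0],
    [[-9.96,0,-5.87],0],
    [[-10.4,0,-5.95],0],
    [[-10.4,0,-5.95],0],
    [[-10.4,0,-5.95],0]
  ]
}}

```text
clock: 13.18
ee_pos: [0.6106, 0.0856, 0.4422]
ee_rot: [-0.135, 3.138, -0.006]
contact_force: [-1.2, -5.0, -3.2]
opening: 0.0195
```

```bash
python3 snap.py side s7; python3 snap.py scene c7; python3 snap.py wrist w7
```

```text
t 13.18 pos [0.6106 0.0856 0.4422] j [ 0.14   0.311  0.274  1.534 -0.004  0.054] F [-1.2 -5.  -3.2] M [-0.92  0.34 -0.02] open 0.0195
x [-0.996 -0.086 -0.   ] y [-0.086  0.996 -0.004] z [ 0.001 -0.004 -1.   ]
t 13.22 pos [0.6105 0.0856 0.4422] j [ 0.14   0.311  0.274  1.534 -0.004  0.054] F [-1.4 -5.  -2.5] M [-0.94  0.26 -0.06] open 0.0194
x [-0.996 -0.086 -0.   ] y [-0.086  0.996 -0.004] z [ 0.001 -0.004 -1.   ]
t 13.28 pos [0.6105 0.0856 0.4422] j [ 0.14   0.311  0.274  1.534 -0.004  0.054] F [-1.  -5.5 -3.2] M [-0.91  0.26 -0.06] open 0.0195
x [-0.996 -0.086 -0.   ] y [-0.086  0.996 -0.004] z [ 0.001 -0.004 -1.   ]
```

View pics/s7.png

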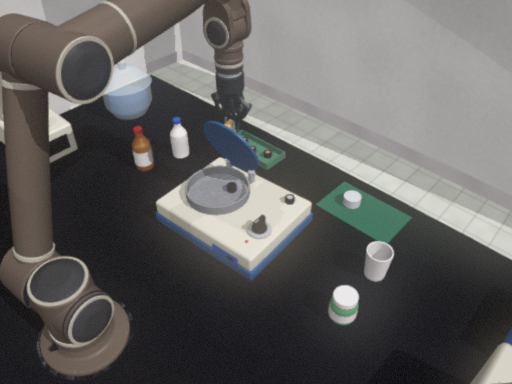

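View pics/c7.png

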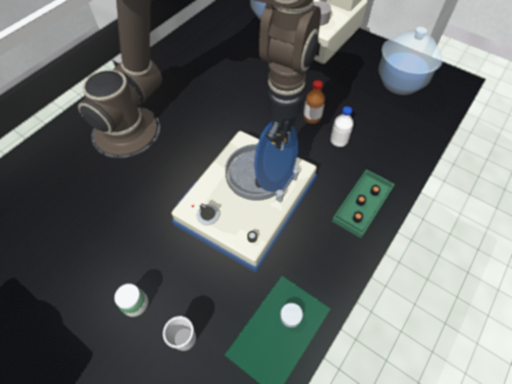

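View pics/w7.png

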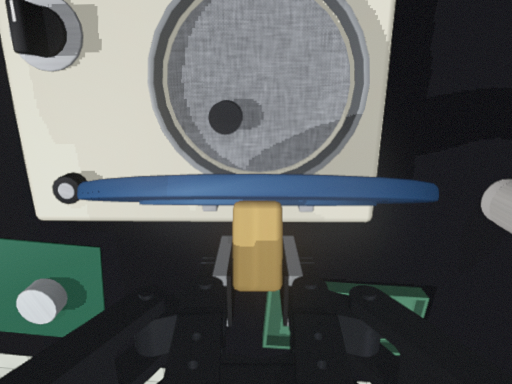

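{"op": "carry_out", "data": {
  "rows": [
    [[-0.3,0,-0.05],0],
    [[-0.7,-0.03,-0.08],0],
    [[-1.1,-0.05,-0.11],0],
    [[-1.5,-0.05,-0.14],0],
    [[-2.0,-0.05,-0.17],0],
    [[-2.5,-0.05,-0.18],0],
    [[-3.1,-0.05,-0.19],0],
    [[-3.6,-0.05,-0.17],0],
    [[-4.0,-0.05,-0.15],0],
    [[-4.4,-0.05,-0.1],0],
    [[-4.7,-0.05,-0.08],0],
    [[-4.9,-0.05,-0.06],0],
    [[-4.9,-0.05,-0.06],0],
    [[-4.9,-0.05,-0.06],0]
  ]
}}

```text
clock: 15.08
ee_pos: [0.6594, 0.0895, 0.4431]
ee_rot: [-0.135, 3.138, -0.005]
contact_force: [-1.5, 3.4, 4.5]
opening: 0.0198
```

```bash
python3 snap.py side s8; python3 snap.py scene c8; python3 snap.py wrist w8
python3 - <<'E'
import cv2
a=cv2.imread('pics/s8.png');cv2.imwrite('pics/s8a.png',cv2.resize(a[90:210,180:330],None,fx=5,fy=5,interpolation=cv2.INTER_CUBIC))
a=cv2.imread('pics/c8.png');cv2.imwrite('pics/c8a.png',cv2.resize(a[100:220,210:360],None,fx=5,fy=5,interpolation=cv2.INTER_CUBIC))
E
```

```text
t 15.07 pos [0.6594 0.0895 0.4431] j [ 0.136  0.416  0.425  1.579 -0.003  0.049] F [-1.5  3.4  4.5] M [ 0.73  0.46 -0.1 ] open 0.0198
x [-0.996 -0.086 -0.001] y [-0.086  0.996 -0.003] z [ 0.001 -0.003 -1.   ]
t 15.12 pos [0.6594 0.0895 0.4431] j [ 0.136  0.416  0.425  1.579 -0.003  0.049] F [-0.9  3.   4.9] M [ 0.77  0.47 -0.07] open 0.0197
x [-0.996 -0.086 -0.001] y [-0.086  0.996 -0.003] z [ 0.001 -0.003 -1.   ]
t 15.18 pos [0.6594 0.0895 0.4431] j [ 0.136  0.416  0.425  1.579 -0.003  0.049] F [-0.2  3.3  4.4] M [ 0.75  0.43 -0.03] open 0.0195
x [-0.996 -0.086 -0.001] y [-0.086  0.996 -0.003] z [ 0.001 -0.003 -1.   ]
```

View pics/s8a.png

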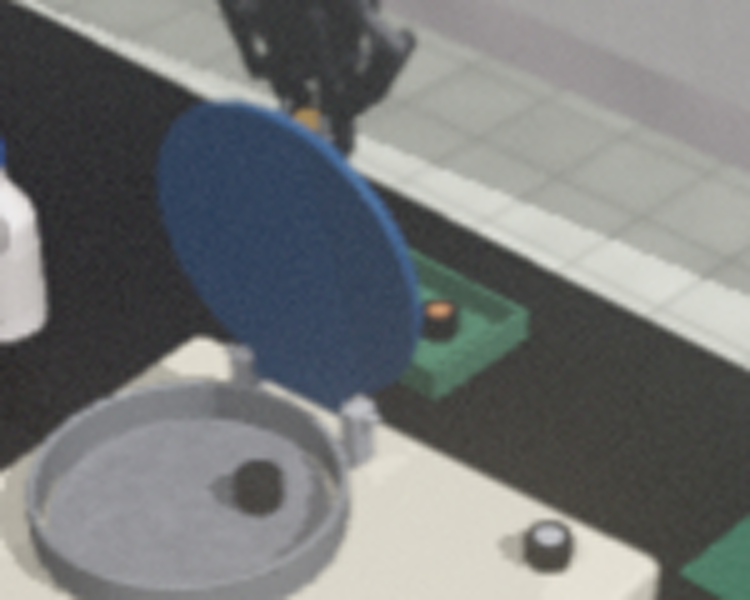

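View pics/c8a.png

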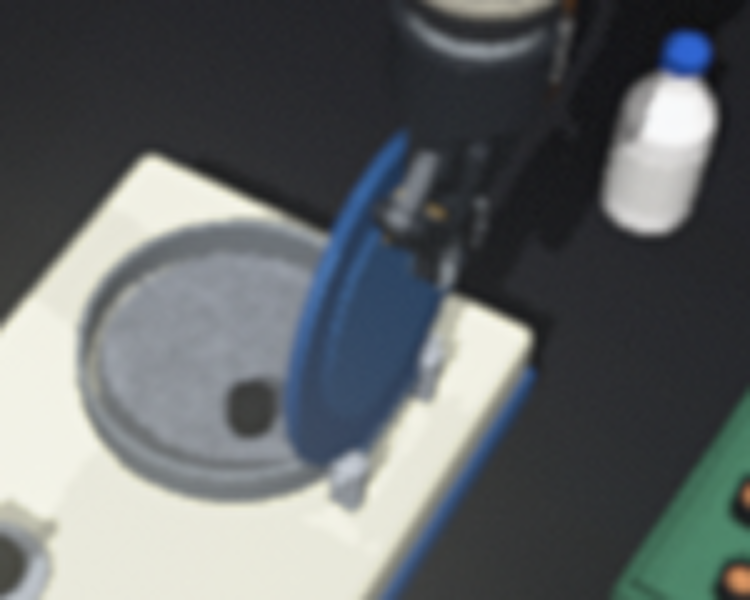

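View pics/w8.png

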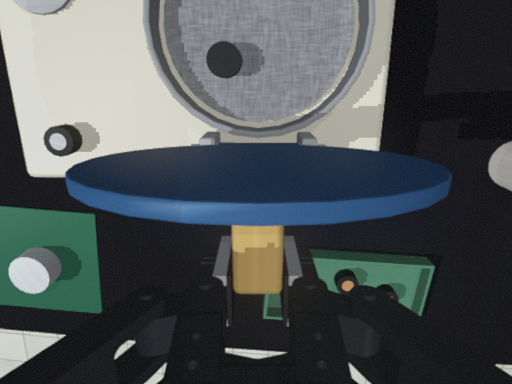

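```bash
cat > fit.py <<'E'
import sys,pickle,cv2
from h import *
tag=sys.argv[1]
def disc(th,hx,hy,yaw,n,N=180):
    p=np.linspace(0,2*np.pi,N,endpoint=False)
    a=.105+.1*np.cos(p);y=.1*np.sin(p)
    X=-a*np.cos(th)+n*np.sin(th);Z=a*np.sin(th)+n*np.cos(th)
    return np.c_[hx+X*np.cos(yaw)-y*np.sin(yaw),hy+X*np.sin(yaw)+y*np.cos(yaw),.116+Z]
def mask(m,par):
    pts=np.r_[disc(*par,-.004),disc(*par,.004)]
    h=cv2.convexHull(proj(m,pts).astype(np.float32)); return h
imgs={c:(pickle.load(open(f'pics/{c}{tag}.pkl','rb')),cv2.imread(f'pics/{c}{tag}.png')) for c in sys.argv[2]}
from scipy.optimize import least_squares
def blue(im,h):
    hsv=cv2.cvtColor(im,cv2.COLOR_BGR2HSV)
    b=((hsv[...,0]>98)&(hsv[...,0]<125)&(hsv[...,1]>110)&(hsv[...,2]>25)).astype(np.uint8)
    r=np.zeros_like(b);cv2.fillConvexPoly(r,h.astype(np.int32),1);r=cv2.dilate(r,np.ones((15,15)))
    return b*r
p0=np.array([np.radians(float(sys.argv[3])),.6385,.0887,.086])
# contour points of blue, signed distance to hull; robust loss deals with occlusion
data={}
for c,(m,im) in imgs.items():
    b=blue(im,mask(m,p0)); b=cv2.morphologyEx(b,cv2.MORPH_OPEN,np.ones((3,3)))
    cs,_=cv2.findContours(b,cv2.RETR_EXTERNAL,cv2.CHAIN_APPROX_NONE); k=max(cs,key=cv2.contourArea)
    data[c]=k[:,0,:].astype(float)
def res(p,cams,dxy=None):
    r=[]
    for c in cams:
        h=mask(imgs[c][0],p)
        r+=[cv2.pointPolygonTest(h,tuple(map(float,q)),True) for q in data[c]]
    return np.array(r)-0.5
for cams in list(sys.argv[2])+[sys.argv[2]]:
  for free in ((0,1,2),(0,)):
    f=lambda x:res(np.array([x[free.index(i)] if i in free else p0[i] for i in range(4)]),cams)
    s=least_squares(f,p0[list(free)],loss='cauchy',f_scale=.5,x_scale=[.01]*len(free),diff_step=1e-4)
    print(cams,free,'th',np.degrees(s.x[0]).round(2),s.x[1:].round(4),'med',np.median(abs(s.fun)).round(2))
for c,(m,im) in imgs.items():
    P=p0.copy()
    o=im.copy();cv2.polylines(o,[(mask(m,p0)*8).astype(np.int32)],True,(0,255,255),1,cv2.LINE_AA,3)
    for q in data[c].astype(int): o[q[1],q[0]]=(0,0,255)
    cv2.imwrite(f'pics/fit_{c}{tag}.png',o)
E
python3 fit.py 8 wsc 87
python3 - <<'E'
import cv2
a=cv2.imread('pics/fit_s8.png')[90:210,180:330];b=cv2.imread('pics/fit_c8.png')[100:220,210:360]
import numpy as np
cv2.imwrite('pics/f8.png',cv2.resize(np.hstack([a,b]),(800,320)))
E
```

```text
w (0, 1, 2) th 84.33 [0.6401 0.088 ] med 1.17
w (0,) th 84.76 [] med 1.44
s (0, 1, 2) th 112.22 [0.7146 0.2573] med 1.33
s (0,) th 93.03 [] med 2.16
c (0, 1, 2) th 86.74 [0.6298 0.1035] med 1.35
c (0,) th 85.68 [] med 1.83
wsc (0, 1, 2) th 84.35 [0.64  0.088] med 1.37
wsc (0,) th 84.76 [] med 1.66
```

View pics/f8.png

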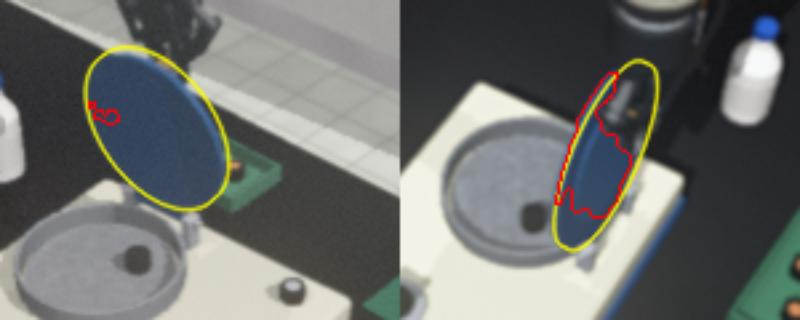

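View pics/fit_w8.png

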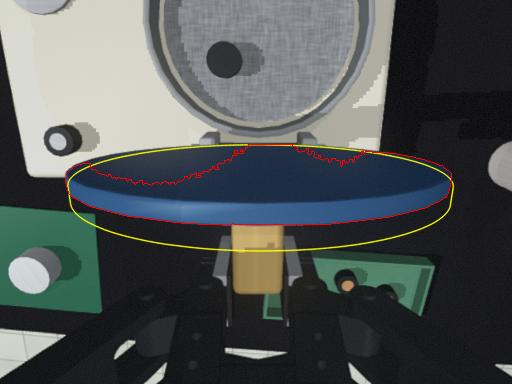

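```bash
python3 - <<'E'
import cv2
for f,pts in (('s8',[(240,130),(230,115),(250,160),(262,150),(200,140),(265,145)]),('c8',[(285,165),(272,185),(290,150),(300,165),(330,160),(295,130)]),('w8',[(100,170),(250,160),(400,165),(250,215),(60,200),(260,230)])):
    h=cv2.cvtColor(cv2.imread(f'pics/{f}.png'),cv2.COLOR_BGR2HSV)
    for x,y in pts: print(f,x,y,cv2.blur(h,(3,3))[y,x])
E
```

```text
s8 240 130 [108 109  93]
s8 230 115 [108 111  92]
s8 250 160 [108  88  95]
s8 262 150 [107 104 111]
s8 200 140 [136  16  49]
s8 265 145 [73 60 93]
c8 285 165 [107 127 100]
c8 272 185 [108  96  95]
c8 290 150 [107 112  81]
c8 300 165 [ 29  23 200]
c8 330 160 [114  25  47]
c8 295 130 [108  27  81]
w8 100 170 [108 115  65]
w8 250 160 [108 133  67]
w8 400 165 [107 161  64]
w8 250 215 [107 143 146]
w8 60 200 [121  45  33]
w8 260 230 [ 21 113 191]
```

```bash
sed -i 's/hsv=cv2.cvtColor(im/hsv=cv2.cvtColor(cv2.blur(im,(3,3))/; s/\[...,1\]>110/[...,1]>60/; s/\[...,2\]>25/[...,2]>45/' fit.py
python3 - <<'E'
import pickle
from workcell import *
for n,t in(("scene","c0"),("side","s0")): pickle.dump(camera_model(n),open(f'pics/{t}.pkl','wb'))
E
cp pics/scene0.png pics/c0.png; cp pics/side0.png pics/s0.png
python3 fit.py 8 wsc 87; python3 fit.py 0 sc 0
python3 - <<'E'
import cv2
import numpy as np
L=[]
for t in '80':
    a=cv2.imread(f'pics/fit_s{t}.png')[90:230,170:320];b=cv2.imread(f'pics/fit_c{t}.png')[90:230,210:360]
    L.append(np.hstack([a,b]))
cv2.imwrite('pics/f8.png',cv2.resize(np.vstack(L),(640,600)))
E
```

```text
w (0, 1, 2) th 84.65 [0.6392 0.0878] med 0.66
w (0,) th 84.85 [] med 0.83
s (0, 1, 2) th 85.43 [0.6339 0.0864] med 0.5
s (0,) th 83.97 [] med 0.54
c (0, 1, 2) th 84.2 [0.6384 0.0913] med 0.63
c (0,) th 84.52 [] med 0.75
wsc (0, 1, 2) th 84.67 [0.6392 0.0879] med 0.72
wsc (0,) th 84.85 [] med 0.8
s (0, 1, 2) th -0.01 [0.6378 0.0894] med 0.36
s (0,) th 0.02 [] med 0.4
c (0, 1, 2) th -2.1 [0.64   0.0908] med 1.41
c (0,) th -1.83 [] med 1.59
sc (0, 1, 2) th -1.04 [0.6403 0.0909] med 0.76
sc (0,) th -0.02 [] med 0.88
```

View pics/f8.png

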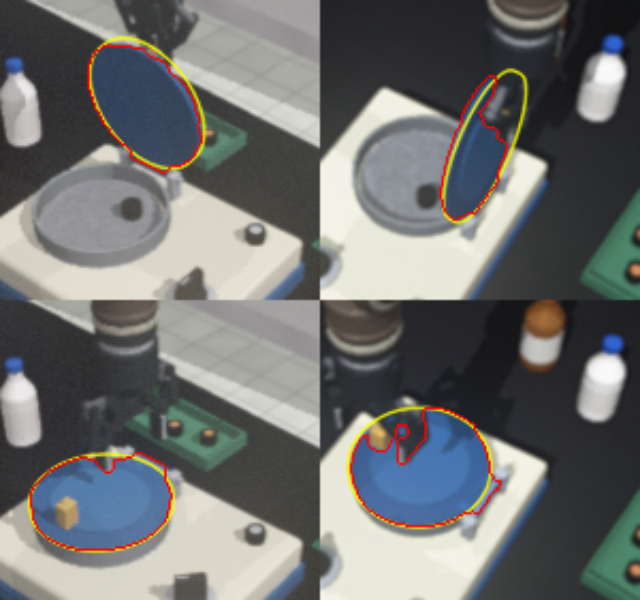

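View pics/fit_w8.png

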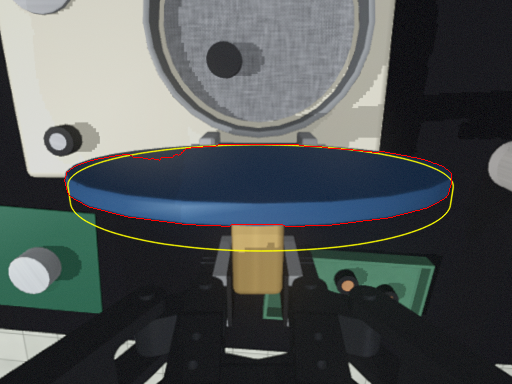

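{"op": "carry_out", "data": {
  "rows": [
    [[-0.3,0,0.02],0],
    [[-0.6,0,0.05],0],
    [[-0.9,0,0.08],0],
    [[-1.1,0,0.1],0],
    [[-1.3,0,0.13],0],
    [[-1.4,0,0.15],0],
    [[-1.5,0,0.17],0],
    [[-1.5,0,0.17],0],
    [[-1.5,0,0.17],0],
    [[-1.5,0,0.17],0]
  ]
}}

```text
clock: 16.48
ee_pos: [0.6742, 0.0907, 0.4407]
ee_rot: [0.135, -3.138, 0.005]
contact_force: [-3.7, 3.3, -7.5]
opening: 0.0196
```

```bash
python3 snap.py side s9; python3 snap.py scene c9; python3 snap.py wrist w9; python3 fit.py 9 wsc 89.5
```

```text
t 16.48 pos [0.6742 0.0907 0.4407] j [ 0.134  0.45   0.47   1.592 -0.003  0.048] F [-3.7  3.3 -7.5] M [ 0.61  0.8  -0.08] open 0.0196
x [-0.996 -0.086  0.   ] y [-0.086  0.996 -0.003] z [-0.    -0.003 -1.   ]
t 16.52 pos [0.6742 0.0908 0.4407] j [ 0.134  0.45   0.47   1.592 -0.003  0.048] F [-3.5  1.9 -7.2] M [ 0.56  0.9  -0.08] open 0.0193
x [-0.996 -0.086  0.   ] y [-0.086  0.996 -0.003] z [-0.    -0.003 -1.   ]
t 16.57 pos [0.6742 0.0908 0.4407] j [ 0.134  0.45   0.47   1.592 -0.003  0.048] F [-3.9  2.8 -9.3] M [ 0.61  0.94 -0.06] open 0.0195
x [-0.996 -0.086  0.   ] y [-0.086  0.996 -0.003] z [-0.    -0.003 -1.   ]
w (0, 1, 2) th 89.33 [0.6395 0.0877] med 0.7
w (0,) th 89.6 [] med 1.17
s (0, 1, 2) th 89.81 [0.6341 0.0867] med 0.53
s (0,) th 88.42 [] med 0.49
c (0, 1, 2) th 89.24 [0.6375 0.0926] med 0.56
c (0,) th 89.42 [] med 0.78
wsc (0, 1, 2) th 89.34 [0.6394 0.0878] med 0.75
wsc (0,) th 89.59 [] med 1.03
```

View pics/fit_w9.png

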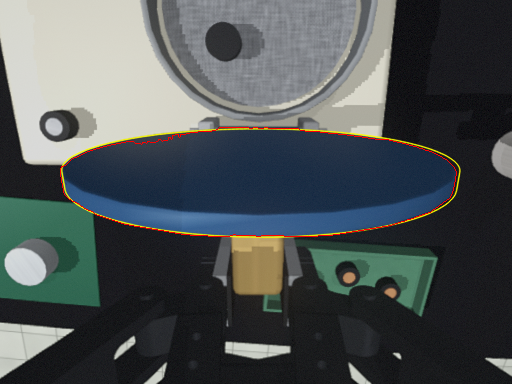

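{"op": "carry_out", "data": {
  "rows": [
    [[-0.1,0,0.03],0],
    [[-0.17,0,0.06],0],
    [[-0.17,0,0.06],0],
    [[-0.17,0,0.06],0],
    [[-0.17,0,0.06],0],
    [[-0.17,0,0.06],0],
    [[-0.17,0,0.06],0]
  ]
}}

```text
clock: 17.5
ee_pos: [0.6759, 0.0909, 0.4404]
ee_rot: [-0.135, 3.138, -0.005]
contact_force: [-2.5, 2.8, -2.8]
opening: 0.0195
```

```bash
python3 snap.py side s10; python3 snap.py scene c10; python3 snap.py wrist w10; python3 fit.py 10 wsc 90
```

```text
t 17.5 pos [0.6759 0.0909 0.4404] j [ 0.134  0.453  0.475  1.592 -0.003  0.048] F [-2.5  2.8 -2.8] M [ 0.56  0.81 -0.05] open 0.0195
x [-0.996 -0.086 -0.   ] y [-0.086  0.996 -0.003] z [ 0.    -0.003 -1.   ]
t 17.55 pos [0.6759 0.0909 0.4404] j [ 0.134  0.453  0.475  1.592 -0.003  0.048] F [-2.5  2.3 -3.2] M [ 0.54  0.78 -0.01] open 0.0196
x [-0.996 -0.086 -0.   ] y [-0.086  0.996 -0.003] z [ 0.    -0.003 -1.   ]
t 17.6 pos [0.6759 0.0909 0.4404] j [ 0.134  0.453  0.475  1.592 -0.003  0.048] F [-2.3  3.  -2.6] M [ 0.5   0.74 -0.06] open 0.0195
x [-0.996 -0.086 -0.   ] y [-0.086  0.996 -0.003] z [ 0.    -0.003 -1.   ]
w (0, 1, 2) th 89.89 [0.6395 0.0877] med 0.72
w (0,) th 90.17 [] med 1.25
s (0, 1, 2) th 91.4 [0.6318 0.0863] med 0.54
s (0,) th 89.16 [] med 0.57
c (0, 1, 2) th 90.06 [0.6368 0.0928] med 0.56
c (0,) th 89.98 [] med 0.83
wsc (0, 1, 2) th 89.91 [0.6394 0.0877] med 0.79
wsc (0,) th 90.17 [] med 1.09
```

View pics/fit_w10.png

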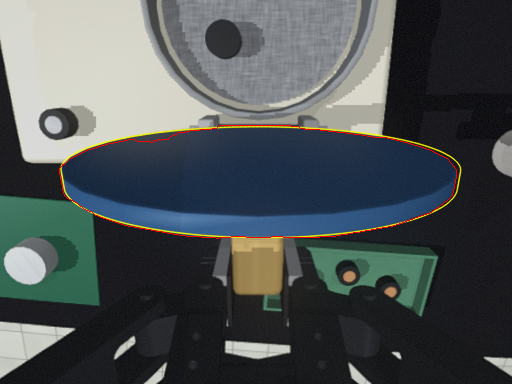

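View pics/fit_c10.png

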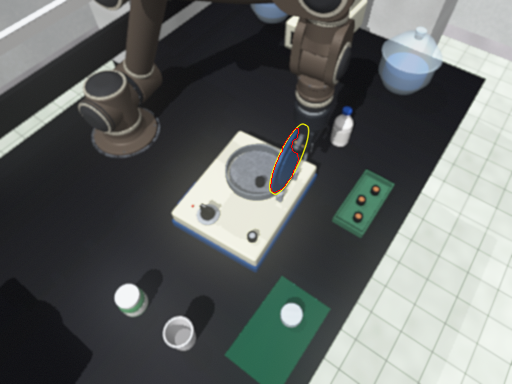

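View pics/fit_s10.png

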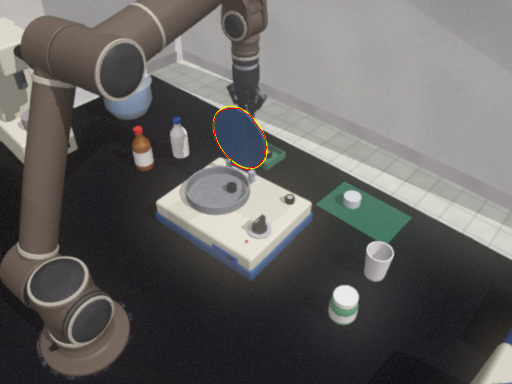

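```bash
python3 - <<'E'
from workcell import *
s=get_state();print(s['clock'],abs(s['joint_vel']).max(),s['opening'])
print(finish_job())
E
```

```text
17.65 0.001393813708105026 0.019230964286855327
the job is handed in; nothing more can be done
None
```

I turned the knob to its off stop first, then swung the blue cover up by its brass grip. I handed the job in at 17.65 s with the arm still gripping it.

- **Knob:** It started at about 0.73 rad. I turned it anticlockwise until it came up hard on the stop, with about 1.5 N m at the wrist. After release, the bar lay along the polisher's x axis to within about 0.02 rad, with its white mark to the front.
- **Cover:** It first came to about 84.7° where I had aimed for 87°, because the grip had shifted a few millimetres in the pads. I corrected this in two small steps.
- **Angle check:** The fit over all three cameras gives 89.9 to 90.2°. The wrist and scene cameras agree with this. The side camera looks almost square onto the disc and gave only 89.2 to 91.4°.
- **Holding:** The gripper was closed on the 20 mm block, the joints were at rest, and the wrist force was about 5 N.
- **Bystanders:** I did not touch any of them, and none looks moved in the last pictures. I judged this by eye rather than measuring it.

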